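Nest the rinse pans on the wash station

TASK

First turn the wash station's grey carousel, by the handle of the large rinse pan fixed on it, until that handle points at the long index wedge on the deck. Then nest the middle pan flat in the large one and after that the smallest pan flat in the middle one, each set down gently, not dropped, with the handles fanned so that each is clear of the one below: the middle pan's handle pointing at the first short wedge clockwise from the long one (seen from above), the smallest pan's at the second. Leave the bottle, the tip box and the jar where they stand.

Things in the scene. Friction and masses are not known exactly. Their poses are not given: they have to be found in the camera images.
- station: White fixed deck, disc of radius 165 mm, 20 mm thick on the bench; origin under its centre, on the bench; z up. Black housing 190 x 90 mm, 175 mm tall on the local -y side, face 155 mm from the centre. Three dark steel index wedges 10 mm wide, 6 mm high, from 138 mm outward: long (26 mm) at local +y, first short (14 mm) midway between +x and +y, second short at +x.
- carousel (a joint): Angle of the grey carousel disc (radius 112 mm, 8 mm thick, on the deck) with the large pan fixed on it, rad: 0 when the large pan's handle points at the long wedge, growing anticlockwise seen from above; range -0.4 to 1.5. It turns about the deck's centre with friction of about 0.3 N m and stays where it is left.
- large_grip (a point): Mid-point of the large pan's handle, 105 mm from the carousel axis, 70 mm above the bench; the handle points along local +y. Handle: level black bar 14 mm wide, 10 mm thick, from the wall to 132 mm from the axis. Pan: steel, outer diameter 140, inner 134, 48 mm high, floor 4 mm, its underside 28 mm and rim 76 mm above the bench.
- axis (a point): Centre of the large pan's inner floor, on the carousel's axis, 32 mm above the bench; fixed, with the station's axes.
- home_mark (a point): Point on the deck 132 mm from the axis in front of the long wedge, 20 mm above the bench (below the large handle's end when that is home).
- middle_mark (a point): Point on the deck 132 mm from the axis in front of the first short wedge, 45 degrees clockwise from the long one.
- small_mark (a point): Point on the deck 132 mm from the axis in front of the second short wedge, 90 degrees clockwise from the long one.
- middle_center (a point): Centre, half-way up (30 mm), of the middle pan's round vessel (steel, outer diameter 116 mm, 60 mm high, walls 3 mm, floor 4 mm, about 0.2 kg). Its handle points along local +x; z up. Starts standing on the bench.
- middle_grip (a point): Point on the middle pan's handle to pinch, at mid thickness, 105 mm from the pan's axis and 54 mm above its underside. Handle: level black bar 14 mm wide, 10 mm thick, ending 132 mm from the pan's axis; it starts at the wall, 58 mm from the axis.
- middle_end (a point): End of the middle pan's handle, 132 mm from its axis.
- small_center (a point): Centre, half-way up (36 mm), of the smallest pan's round vessel (steel, outer diameter 92 mm, 72 mm high, walls 3 mm, floor 4 mm, about 0.17 kg). Its handle points along local +x; z up. Starts standing on the bench.
- small_grip (a point): Point on the smallest pan's handle to pinch, at mid thickness, 105 mm from the pan's axis and 66 mm above its underside. Handle: level black bar 14 mm wide, 10 mm thick, ending 132 mm from the pan's axis; it starts at the wall, 46 mm from the axis.
- small_end (a point): End of the smallest pan's handle, 132 mm from its axis.
- bottle: Bystander: amber reagent bottle, diameter 68 mm, 170 mm tall, upright; origin at its underside.
- tipbox: Bystander: closed grey pipette-tip box 80 x 120 x 57 mm; origin at its underside.
- jar: Bystander: small jar, diameter 36 mm, 65 mm tall, standing between the two loose pans; origin at its underside.
There are look-alikes about, which are no part of the job. What is shaped like the part that bears middle_center but yellow is not meant.

How it is judged:
By the outcome, as a careful person would: the job done as asked, in the order asked, and still so for the second after the job is handed in, with the robot touching nothing.
It also fails if it takes over 70 s, if anything falls off the work surface, if the arm or the gripper's body presses on something with over 40 N, if the wrist force passes 120 N, or if a joint passes its speed limit or range.

ROBOT

A 7-joint arm with a two-finger parallel gripper is mounted at the origin on the work surface. World frame = base frame: x ahead of the robot, y to its left, z up, the work surface at z = 0. Lengths are in mm, angles in degrees, forces in N, time in s.
With the tool pointing down it reaches from about 400 to 850 mm from the base axis. Payload 4.4 kg.
Tool frame: the origin (TCP) lies between the finger pads; the fingertips stand 17 mm ahead of it and the grasp point (between the pads) lies 2 mm behind it; z points along the fingers, y is the line along which they close (so a half turn about z gives the same grasp; the last joint's range is limited). The gripper opens to 94 mm and grips with 3 to 60 N. Pads are 16 mm wide; open, the fingers measure 119 mm over their backs; the gripper's body (75 mm by 177 mm) begins 78 mm behind the grasp point.
Start: joints at [-79.286, 36.005, 2.206, 86.941, -1.547, 57.084, -1.146], TCP at [162.55, 629.361, 222.478] pointing down, gripper open.
Joint ranges: [-175.42, 175.42], [-21.48, 121.26], [-71.46, 75.88], [10.55, 141.38], [-63.04, 243.04], [13.31, 113.54], [-168.57, 168.57]. Speed limits (degrees/s): [147.25, 147.25, 180, 180, 180, 180, 180].

INTERFACE

Orientations are given as a 3x3 rotation matrix whose columns are the frame's x, y, z axes.
In Python, from station import * gives the robot as it stands.
- The arm moves only by the tool apply_moves, never from a script. Its argument "series" is a list of rows, each a list of 6 numbers: the shift along the tool's x, y, z normalised to -1 to 1, where 1 is 30 mm, then the turn, a rotation vector about the tool's x, y, z normalised to -1 to 1, where 1 is 6 degrees. In form: [[x, y, z, wx, wy, wz], ...]. A call has 1 to 20 rows; each row shifts and turns the commanded pose from where the row before left it, along the tool's axes as they then stand; what a row does not reach is not made up. A row lasts 1/10 s, in which the tool goes at most 50 mm and 8.59 degrees, less where a joint would pass 70% of its speed; a pose out of reach is approached as far as the arm can. A call with a number of a shift or a turn outside -1 to 1 is refused whole. A call with a gripper value outside its range is refused whole. "claw" is the opening, from 0 (shut) to 1 (fully open), set as the call begins (left out, the last holds). The fingers move at their own pace and stop on an object; "force" is the grip in N (left out, the last holds). Time passes only in rows, so rows that do not move let the fingers close. It gives the time, the measured TCP pose, the force, the opening and the grip force at its end, in the units of the state.
- state(): the state, without advancing time (a new reading comes with each control period).
- camera(name): name is "side" or "top"; returns (picture, depth): 400x640x3 uint8, blue, green, red; 400x640 float32, mm along the optical axis (not along the pixel's ray), 0 where there is no reading.
- calibration(name): a dict with "vertical_fov" (degrees; the focal length in pixels is half the picture's height over the tangent of half this angle, whatever the lens; pixels are square), "cx", "cy" (the principal point, pixels), "k1" (the pictures are not rectified: a ray, as slopes to the right and down, at radius r is drawn at 1 + k1 r^2 times it, then the intrinsics apply), "rvec" (rotation vector, rad) and "tvec" (3), from world to camera coordinates, as OpenCV has them. Camera axes: x right, y down, z forward; pixel columns grow to the right and rows downward; lengths in mm; the calibration is good to about 2 mm. A picture is of the moment at which its call begins. calibration takes no time and is no camera call.
- sign_off(): hands the job in; it is judged then, once.
Trained networks look in the newest picture that a camera, given by its name, has taken for a name from the list of things; names that differ only in an ending like _2 or _b are one class to them, and where a whole thing is asked for, a point or a joint stands for the part that bears it (a point fixed in the world has none). Each returns a list of dicts, best first, with "conf" (0 to 1); they miss things now and then, are a little off and sometimes report something else, mostly with a low value. They report only what shows in the picture. A call takes as long as a camera call. They do not tell look-alikes from the thing itself.
- masks_of(camera, query): "region" (400x640 bool, what is visible of it) and "bbox" ([left, top, right, bottom] in pixels, round what is visible of it).
The state is a dict: "t": time; "qpos": joint angles; "dq": joint speeds; "joint_torque": joint torques, N m; "eef_pos": TCP position; "tool_rot": TCP orientation; "wrist_force": force on the tool from outside, world axes, zero at the start; "wrist_torque": the same for the moment, N m; "grip_width": finger opening in mm; "grip_force": force on a finger pad.
Only numpy, scipy, OpenCV 4.12 (cv2) and the standard library are available. Lean on these libraries where they do the work, as an engineer would, in place of code of your own. Each camera call takes 0.05 s, during which the arm holds its last target. There are 200 camera calls.

## Working session

There is one attempt and no reset: what is moved stays moved. The work goes in short steps, Python scripts to look and compute and a tool call to move; the robot and the scene stay as the last step left them, time stands still between calls to the robot, and variables do not carry over. Pictures are saved under pics/ and viewed, at most 10 in all, crops included, and the job is handed in when it is done.

Besides the shell and the picture viewer there is one more tool, called after ">>>" as name(argument=value, ...) on one line, values as JSON. apply_moves: Moves the arm, as the interface text tells. Its arguments: {"type":"object","properties":{"series":{"type":"array"},"claw":{"type":"number"},"force":{"type":"number"}},"required":["series"]}

```bash
mkdir -p pics; ls; cat > h.py <<'E'
from station import *
import numpy as np, cv2
def cal(n):
    c=calibration(n); f=200/np.tan(np.radians(c["vertical_fov"])/2)
    R=cv2.Rodrigues(np.array(c["rvec"],float))[0]; t=np.array(c["tvec"],float)
    return c,f,R,t
def world(n,depth,mask=None):
    c,f,R,t=cal(n)
    v,u=np.nonzero((depth>0)&(mask if mask is not None else True))
    x=(u-c["cx"])/f; y=(v-c["cy"])/f
    rd=np.hypot(x,y); r=rd.copy()
    for _ in range(10): r=rd/(1+c["k1"]*r*r)
    s=np.where(rd>0,r/np.maximum(rd,1e-9),1); z=depth[v,u]
    P=np.stack([x*s*z,y*s*z,z],1)
    return (P-t)@R, u, v
def pix(n,P):
    c,f,R,t=cal(n); q=np.atleast_2d(P)@R.T+t; a=q[:,:2]/q[:,2:]
    a=a*(1+c["k1"]*(a**2).sum(1,keepdims=True)); return a*f+[c["cx"],c["cy"]]
E
python3 - <<'E'
from h import *
for n in("top","side"):
    p,d=camera(n); cv2.imwrite(f"pics/{n}0.png",p); np.savez(f"{n}0.npz",p=p,d=d); c,f,R,t=cal(n); print(n,-R.T@t,R[2],f,c["k1"])
    for q in("station","large_grip","middle_center","small_center","bottle","tipbox","jar"):
        for m in masks_of(n,q):
            P,_,_=world(n,d,m["region"]); print(q,round(m["conf"],2),np.round(m["bbox"]),m["region"].sum(),np.round(np.median(P,0)) if len(P) else 0)
print(state())
E
```

```text
pics
top [ 236.06147134  153.28895226 1149.1124534 ] [ 0.22008744  0.02920318 -0.97504292] 383.29810567132813 -0.02434418841315188
station 0.71 [399. 143. 557. 248.] 13563 [ 520. -268.   29.]
large_grip 0.56 [412. 157. 488. 229.] 4224 [ 536. -206.   32.]
middle_center 0.91 [318. 156. 358. 214.] 1431 [511. 129.   8.]
middle_center 0.9 [151. 172. 199. 236.] 1726 [385. 611.  10.]
middle_center 0.88 [441. 290. 519. 333.] 1840 [ 191. -276.    8.]
small_center 0.62 [232. 166. 278. 221.] 1098 [450. 369.  15.]
bottle 0.64 [337.  98. 360. 134.] 658 [712. 119. 113.]
bottle 0.47 [396. 143. 556. 248.] 13714 [ 520. -270.   28.]
tipbox 0.67 [278. 103. 321. 140.] 1135 [709. 276.  57.]
jar 0.54 [282. 234. 297. 244.] 114 [350. 256.  67.]
jar 0.53 [392. 141. 558. 251.] 13600 [ 521. -268.   29.]
side [-321.84875784 1021.73748915  973.04540122] [ 0.53793709 -0.58227246 -0.60957565] 504.3515553752139 0.05010947898280747
station 0.9 [338.  95. 456. 189.] 6890 [ 499. -266.   27.]
large_grip 0.58 [350. 132. 414. 172.] 2006 [ 525. -190.   30.]
middle_center 0.73 [197. 269. 244. 344.] 1871 [390. 614.  23.]
mi
[... 534 characters left out ...]
, 'dq': array([ 0.01377551, -0.02764825, -0.06870468,  0.02744335,  0.05457799,
       -0.02710022,  0.06962013]), 'joint_torque': array([ 6.11207997e-05, -5.49534667e+01,  1.14253957e+00, -1.86940920e+01,
       -5.24480687e-02,  1.55183848e-02,  4.70126167e-05]), 'eef_pos': array([162.57200156, 629.35813591, 222.50851732]), 'tool_rot': array([[-9.68216714e-01,  2.50112762e-01, -7.08044218e-07],
       [ 2.50112762e-01,  9.68216713e-01,  5.32719397e-05],
       [ 1.40095322e-05,  5.14016915e-05, -9.99999999e-01]]), 'wrist_force': array([-0.40544173,  0.6815664 , -0.42068056]), 'wrist_torque': array([-0.01593615, -0.04495299, -0.04165518]), 'grip_force': 0.0, 'grip_width': 94.21562559284153}
```

View pictures.

View pics/top0.png

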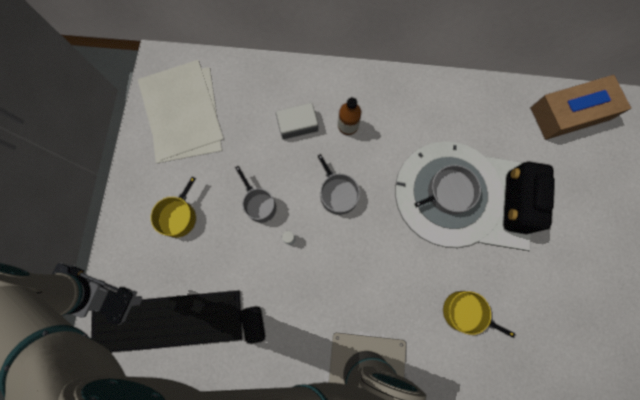

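View pics/side0.png

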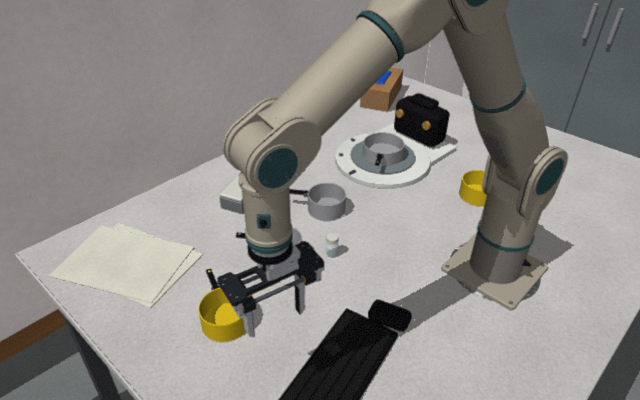

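```bash
cat >> h.py <<'E'
from scipy.optimize import least_squares
def cloud(n,tag=None):
    if tag is None: p,d=camera(n)
    else: q=np.load(f"{n}{tag}.npz"); p,d=q["p"],q["d"]
    P,u,v=world(n,d); return P,p[v,u].astype(float)
def circ(Q,r,c0):
    s=least_squares(lambda c:np.hypot(*(Q-c).T)-r,c0,loss="soft_l1",f_scale=1.5); return s.x,np.sqrt(np.median(s.fun**2))
def pan(P,c0,rimz,ro,tilt=0):
    """rim centre from rim points; handle direction, end, height"""
    D=np.hypot(*(P[:,:2]-c0).T)
    rim=P[(abs(P[:,2]-rimz)<4)&(abs(D-ro)<14)]
    c,e=circ(rim[:,:2],ro-1.5,c0)
    D=np.hypot(*(P[:,:2]-c).T)
    H=P[(D>ro+8)&(D<140)&(abs(P[:,2]-rimz+1)<12)]
    a=np.degrees(np.arctan2(*(np.median(H[:,:2],0)-c)[::-1])) if len(H) else None
    return dict(c=c.round(1),n=len(rim),rms=round(e,2),rimz=np.median(rim[:,2]).round(1),nh=len(H),hang=a,hz=np.percentile(H[:,2],[10,50,90]).round(1) if len(H) else 0,end=np.percentile(np.hypot(*(H[:,:2]-c).T),98).round(1) if len(H) else 0)
E
python3 - <<'E'
from h import *
for n in("top","side"):
    P,C=cloud(n,0)
    print(n,"table z",np.median(P[(abs(P[:,2])<15)][:,2]))
    for nm,c0,z,r in(("large",(525,-195),76,70),("mid",(508,128),60,58),("small",(448,366),72,46)):
        print(nm,pan(P,np.array(c0,float),z,r))
    # deck
    for nm in("bottle","tipbox","jar"): pass
    c=pan(P,np.array((525,-195.)),76,70)["c"]; D=np.hypot(*(P[:,:2]-c).T)
    k=(D>134)&(D<168)&(P[:,2]>12)&(P[:,2]<40)&(C.max(1)<95)
    a=np.degrees(np.arctan2(P[k,1]-c[1],P[k,0]-c[0]))
    h,b=np.histogram(a,np.arange(-180,181,5)); print([(int(b[i]),int(h[i])) for i in range(72) if h[i]])
    dk=P[(D>125)&(D<164)&(abs(P[:,2]-20)<5)]; print("deck z",np.median(dk[:,2]))
E
```

```text
top table z 1.8096320377457626
large {'c': array([ 534.2, -201.5]), 'n': 146, 'rms': np.float64(4.1), 'rimz': np.float64(76.5), 'nh': 94, 'hang': np.float64(116.63969142335365), 'hz': array([73.3, 76.2, 78.6]), 'end': np.float64(122.6)}
mid {'c': array([499. , 126.4]), 'n': 183, 'rms': np.float64(1.63), 'rimz': np.float64(60.6), 'nh': 108, 'hang': np.float64(33.690106529409036), 'hz': array([57.5, 60.4, 63.4]), 'end': np.float64(128.5)}
small {'c': array([440.5, 358.1]), 'n': 147, 'rms': np.float64(2.67), 'rimz': np.float64(72.4), 'nh': 204, 'hang': np.float64(37.25642444757353), 'hz': array([65.6, 70.8, 74.7]), 'end': np.float64(138.8)}
[(-10, 8), (-5, 2), (35, 9), (80, 16), (85, 3)]
deck z 21.199608389918264
side table z -1.0916499500227634
large {'c': array([ 533.3, -203.9]), 'n': 57, 'rms': np.float64(2.2), 'rimz': np.float64(74.0), 'nh': 58, 'hang': np.float64(118.52071559562238), 'hz': array([66. , 70.7, 74.4]), 'end': np.float64(128.7)}
mid {'c': array([496.8, 126.3]), 'n': 93, 'rms': np.float64(2.37), 'rimz': np.float64(57.7), 'nh': 66, 'hang': np.float64(35.6595144597026), 'hz': array([50.7, 55.9, 58.7]), 'end': np.float64(108.0)}
small {'c': array([430.7, 356.2]), 'n': 8, 'rms': np.float64(0.55), 'rimz': np.float64(70.0), 'nh': 127, 'hang': np.float64(-130.12034764961197), 'hz': array([60.8, 63.8, 69.7]), 'end': np.float64(138.2)}
[(-110, 5), (-105, 5), (-100, 8), (-95, 9), (-90, 8), (-85, 5), (-80, 3), (-75, 1), (-10, 2), (-5, 3), (40, 3), (80, 7), (85, 7)]
deck z 17.88951190431356
```

```bash
cat >> h.py <<'E'
def pan(P,C,c0,rimz,ro,dz=0):
    P=P-[0,0,dz]; c=np.array(c0,float)
    for w in(14,8,5,4):
        D=np.hypot(*(P[:,:2]-c).T)
        rim=P[(abs(P[:,2]-rimz)<5)&(abs(D-ro+1.5)<w)&(C.min(1)>60)]
        c,e=circ(rim[:,:2],ro-1.5,c)
    D=np.hypot(*(P[:,:2]-c).T)
    k=(D>ro+10)&(D<136)&(abs(P[:,2]-rimz+3)<12)&(C.max(1)<110); H=P[k]
    if not len(H): return c,len(rim),None
    a=np.arctan2(*(np.median(H[:,:2],0)-c)[::-1])
    r=np.hypot(*(H[:,:2]-c).T)
    return dict(c=c.round(1),n=len(rim),rms=round(e,2),z=np.median(rim[:,2]).round(1),nh=len(H),hang=np.degrees(a).round(1),hz=np.median(H[:,2]).round(1),end=r.max().round(1),mid=np.median(H[:,:2],0).round(1))
E
python3 - <<'E'
from h import *
DZ=dict(top=1.5,side=-1.8)
for n in("top","side"):
    P,C=cloud(n,0); dz=DZ[n]
    for nm,c0,z,r in(("large",(534,-202),76,70),("mid",(499,127),60,58),("small",(440,358),72,46)):
        print(n,nm,pan(P,C,c0,z,r,dz))
    c=np.array([533.,-202]); Q=P-[0,0,dz]; D=np.hypot(*(Q[:,:2]-c).T); A=np.degrees(np.arctan2(Q[:,1]-c[1],Q[:,0]-c[0]))
    for lo,hi,zz,r in((100,180,20,165),(60,125,28,112)):
        E=[]
        for a in np.arange(-30,250,4):
            if abs(a-117)<8: continue
            k=(abs((A-a+180)%360-180)<2)&(D>lo)&(D<hi)&(abs(Q[:,2]-zz)<(5 if zz==20 else 2.5))
            if k.sum(): j=np.argmax(np.where(k,D,0)); E.append(Q[j,:2])
        E=np.array(E); s=least_squares(lambda x:np.hypot(*(E-x[:2]).T)-x[2],[*c,r],loss="soft_l1",f_scale=2)
        print("circle",r,len(E),s.x.round(1),np.median(abs(s.fun)).round(2))
    for a0 in(84,38,-6):
        k=(D>134)&(D<170)&(abs(Q[:,2]-24)<10)&(C.max(1)<110)&(abs(A-a0)<12); w=110-C[k].max(1)
        if k.sum(): m=(Q[k]*w[:,None]).sum(0)/w.sum(); print("wedge",a0,k.sum(),m.round(1),D[k].min().round(),D[k].max().round(),np.degrees(np.arctan2(m[1]-c[1],m[0]-c[0])).round(1))
    for nm,c0,r,z in(("bottle",(712,119),34,100),("jar",(345,260),18,40)):
        k=(np.hypot(*(Q[:,:2]-c0).T)<60)&(Q[:,2]>25); print(nm,Q[k].min(0).round(),Q[k].max(0).round())
E
```

```text
top large {'c': array([ 540.4, -208.2]), 'n': 210, 'rms': np.float64(1.07), 'z': np.float64(75.1), 'nh': 92, 'hang': np.float64(118.1), 'hz': np.float64(74.9), 'end': np.float64(131.8), 'mid': array([ 490.6, -115. ])}
top mid {'c': array([497.7, 125.3]), 'n': 151, 'rms': np.float64(0.76), 'z': np.float64(59.9), 'nh': 99, 'hang': np.float64(33.5), 'hz': np.float64(59.0), 'end': np.float64(129.7), 'mid': array([578.6, 178.8])}
top small {'c': array([437.9, 356.2]), 'n': 123, 'rms': np.float64(0.8), 'z': np.float64(71.3), 'nh': 114, 'hang': np.float64(36.9), 'hz': np.float64(71.7), 'end': np.float64(128.7), 'mid': array([510.9, 411. ])}
circle 165 66 [ 539.6 -208.7  164.1] 1.3
circle 112 66 [ 539.7 -207.8  110. ] 0.97
wedge 84 26 [549.7 -57.3  25. ] 135.0 159.0 83.4
wedge 38 12 [ 647.3 -112.6   27.3] 139.0 152.0 38.0
wedge -6 13 [ 682.6 -217.1   25.7] 144.0 158.0 -5.8
bottle [696.  84.  26.] [755. 152. 174.]
jar [336. 242.  26.] [368. 275.  70.]
side large {'c': array([ 535.9, -208.8]), 'n': 110, 'rms': np.float64(1.38), 'z': np.float64(73.8), 'nh': 53, 'hang': np.float64(119.1), 'hz': 
[... 256 characters left out ...]
 'mid': array([566.8, 175.6])}
side small {'c': array([432.5, 355.6]), 'n': 30, 'rms': np.float64(0.79), 'z': np.float64(70.8), 'nh': 49, 'hang': np.float64(37.4), 'hz': np.float64(68.6), 'end': np.float64(132.0), 'mid': array([525.7, 426.8])}
circle 165 66 [ 534.2 -208.1  164. ] 1.5
circle 112 65 [ 534.  -206.1  108.3] 1.54
wedge 84 16 [545.2 -55.7  25.9] 135.0 160.0 85.2
wedge 38 7 [ 642.9 -109.2   26.5] 139.0 149.0 40.2
wedge -6 6 [ 680.7 -216.3   24.5] 139.0 155.0 -5.5Traceback (most recent call last):
  File "<stdin>", line 20, in <module>
    return umr_minimum(a, axis, None, out, keepdims, initial, where)
ValueError: zero-size array to reduction operation minimum which has no identity
```

```bash
cat >> h.py <<'E'
def plan(*legs,mm=22):
    """legs: (xyz, yaw of tool y in deg or None). prints rotation rows then shift rows for each"""
    s=state(); p=np.array(s["eef_pos"]); R=np.array(s["tool_rot"]); print("t",s["t"],"at",p.round(1),"yaw",np.degrees(np.arctan2(R[1,1],R[0,1])).round(1),"tilt",R[:2,2].round(4),"F",np.round(s["wrist_force"],1),"T",np.round(s["wrist_torque"],2),"w",round(s["grip_width"],1),"gf",round(s["grip_force"],1),"q7",round(s["qpos"][6]))
    for xyz,yaw in legs:
        y0=np.degrees(np.arctan2(R[1,1],R[0,1]))
        if yaw is not None:
            d=(yaw-y0+90)%180-90; n=int(np.ceil(abs(d)/6-.02)) or 1
            print(" turn wz %.3f x %d"%(-d/6/n,n)); R=R@cv2.Rodrigues(np.array([0,0,-np.radians(d)]))[0]
        v=R.T@(np.array(xyz)-p); n=int(np.ceil(np.linalg.norm(v)/mm)) or 1
        print(" shift",(v/30/n).round(3),"x",n); p=np.array(xyz,float)
E
python3 -c "
from h import *
plan(((450,230,222),28.4),((488,-116,222),None),((488,-116,110),None))"
```

```text
t 0.8 at [162.6 629.4 222.5] yaw 75.5 tilt [-0.      0.0001] F [-0.4  0.7 -0.4] T [-0.02 -0.04 -0.04] w 94.2 gf 0.0 q7 -1
 turn wz 0.982 x 8
 shift [-0.707  0.091  0.001] x 23
 shift [-0.672 -0.273 -0.   ] x 16
 shift [-0.    -0.     0.622] x 6
```

>>> apply_moves(series=[[0,0,0,0,0,0.98],[0,0,0,0,0,0.98],[0,0,0,0,0,0.98],[0,0,0,0,0,0.98],[0,0,0,0,0,0.98],[0,0,0,0,0,0.98],[0,0,0,0,0,0.98],[0,0,0,0,0,0.98],[-0.71,0.09,0,0,0,0],[-0.71,0.09,0,0,0,0],[-0.71,0.09,0,0,0,0],[-0.71,0.09,0,0,0,0],[-0.71,0.09,0,0,0,0],[-0.71,0.09,0,0,0,0],[-0.71,0.09,0,0,0,0],[-0.71,0.09,0,0,0,0],[-0.71,0.09,0,0,0,0],[-0.71,0.09,0,0,0,0],[-0.71,0.09,0,0,0,0],[-0.71,0.09,0,0,0,0]], claw=0.6)

```text
t: 2.8
eef_pos: [313.4, 419.5, 222.6]
tool_rot: [[-0.477, 0.879, 0.0], [0.879, 0.477, 0.0], [0.0, 0.0, -1.0]]
wrist_force: [-0.6, 0.1, 0.2]
grip_width: 56.4
grip_force: 0.0
```

>>> apply_moves(series=[[-0.71,0.09,0,0,0,0],[-0.71,0.09,0,0,0,0],[-0.71,0.09,0,0,0,0],[-0.71,0.09,0,0,0,0],[-0.71,0.09,0,0,0,0],[-0.71,0.09,0,0,0,0],[-0.71,0.09,0,0,0,0],[-0.71,0.09,0,0,0,0],[-0.71,0.09,0,0,0,0],[-0.71,0.09,0,0,0,0],[-0.71,0.09,0,0,0,0],[0,0,0,0,0,0]])

```text
t: 4.0
eef_pos: [452.6, 225.6, 222.8]
tool_rot: [[-0.472, 0.881, 0.002], [0.881, 0.472, -0.001], [-0.002, 0.001, -1.0]]
wrist_force: [-0.7, 0.1, -0.2]
grip_width: 56.6
grip_force: 0.0
```

```bash
python3 -c "
from h import *
plan(((488,-116,222),28.4),((488,-116,120),None))"
```

```text
t 4.0 at [452.6 225.6 222.8] yaw 28.2 tilt [ 0.0017 -0.0009] F [-0.7  0.1 -0.2] T [-0.03  0.07 -0.01] w 56.6 gf 0.0 q7 9
 turn wz -0.036 x 1
 shift [-0.661 -0.274  0.002] x 16
 shift [ 0.001 -0.001  0.68 ] x 5
```

>>> apply_moves(series=[[-0.66,-0.27,0,0,0,0],[-0.66,-0.27,0,0,0,0],[-0.66,-0.27,0,0,0,0],[-0.66,-0.27,0,0,0,0],[-0.66,-0.27,0,0,0,0],[-0.66,-0.27,0,0,0,0],[-0.66,-0.27,0,0,0,0],[-0.66,-0.27,0,0,0,0],[-0.66,-0.27,0,0,0,0],[-0.66,-0.27,0,0,0,0],[-0.66,-0.27,0,0,0,0],[-0.66,-0.27,0,0,0,0],[-0.66,-0.27,0,0,0,0],[-0.66,-0.27,0,0,0,0],[-0.66,-0.27,0,0,0,0],[-0.66,-0.27,0,0,0,0],[0,0,0.8,0,0,0],[0,0,0.8,0,0,0],[0,0,0.8,0,0,0],[0,0,0.8,0,0,0]])

```text
t: 6.0
eef_pos: [488.2, -110.5, 125.7]
tool_rot: [[-0.478, 0.878, 0.001], [0.878, 0.478, 0.001], [0.0, 0.001, -1.0]]
wrist_force: [-0.3, 0.2, -0.5]
grip_width: 56.1
grip_force: 0.0
```

```bash
python3 -c "
from h import *
plan(((488,-116,68),28.4))
for n in ('top','side'):
    p,d=camera(n); c=pix(n,[[488,-116,70]])[0].astype(int); print(n,c)
    a=p[max(0,c[1]-75):c[1]+75,max(0,c[0]-100):c[0]+100]; cv2.imwrite(f'pics/{n}1.png',cv2.resize(a,None,fx=4,fy=4,interpolation=cv2.INTER_CUBIC)[:600,:800])
a=[cv2.resize(cv2.imread(f'pics/{n}1.png'),(600,300)) for n in ('top','side')]
cv2.imwrite('pics/b1.png',np.vstack(a))"
```

```text
t 6.0 at [ 488.2 -110.5  125.7] yaw 28.5 tilt [0.0006 0.0008] F [-0.3  0.2 -0.5] T [-0.01  0.05 -0.02] w 56.1 gf 0.0 q7 53
 turn wz 0.024 x 1
 shift [-0.053 -0.032  0.641] x 3
top [422 202]
side [377 159]
```

View pics/b1.png

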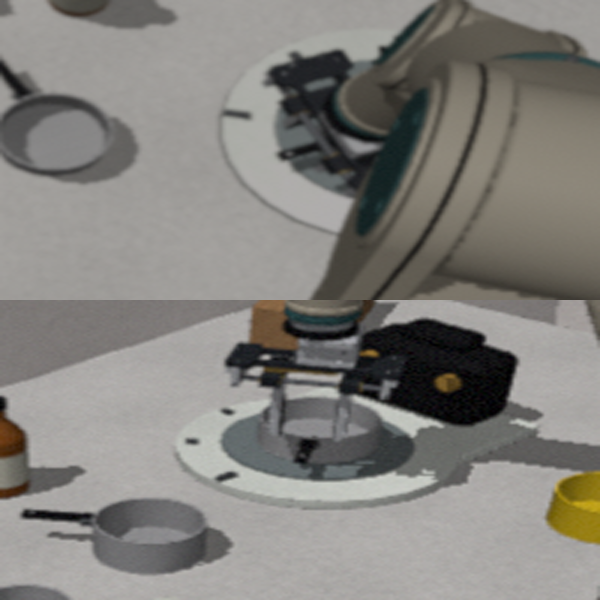

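>>> apply_moves(series=[[-0.05,-0.03,0.64,0,0,0],[-0.05,-0.03,0.64,0,0,0],[-0.05,-0.03,0.64,0,0,0],[0,0,0,0,0,0]])

```text
t: 6.5
eef_pos: [487.0, -116.3, 68.2]
tool_rot: [[-0.477, 0.879, -0.002], [0.879, 0.477, 0.001], [0.002, -0.002, -1.0]]
wrist_force: [0.3, 0.4, 0.4]
grip_width: 56.1
grip_force: 0.0
```

>>> apply_moves(series=[[0,0,0,0,0,0],[0,0,0,0,0,0],[0,0,0,0,0,0],[0,0,0,0,0,0],[0,0,0,0,0,0],[0,0,0,0,0,0]], claw=0, force=15)

```text
t: 7.1
eef_pos: [488.5, -116.7, 69.3]
tool_rot: [[-0.477, 0.879, 0.002], [0.879, 0.477, 0.0], [-0.0, 0.002, -1.0]]
wrist_force: [1.0, 0.3, 2.2]
grip_width: 13.9
grip_force: 15.0
```

```bash
python3 -c "
from h import *
plan(((488,-116,68),28.4))
p,d=camera('side');P,u,v=world('side',d);C=p[v,u];print(pan(P,C,(536,-208),76,70,-1.8))"
```

```text
t 7.1 at [ 488.5 -116.7   69.3] yaw 28.5 tilt [0.0016 0.0003] F [1.  0.3 2.2] T [ 0.22 -0.13  0.18] w 13.9 gf 15.0 q7 56
 turn wz 0.019 x 1
 shift [ 0.028 -0.003  0.042] x 1
{'c': array([ 536.1, -208.4]), 'n': 63, 'rms': np.float64(1.25), 'z': np.float64(74.5), 'nh': 62, 'hang': np.float64(120.2), 'hz': np.float64(73.7), 'end': np.float64(131.8), 'mid': array([ 479.9, -112. ])}
```

>>> apply_moves(series=[[-0.01,0.245,0,0,0,0.67],[-0.01,0.245,0,0,0,0.67],[-0.01,0.245,0,0,0,0.67],[-0.01,0.245,0,0,0,0.67],[0,0,0,0,0,0]])

```text
t: 7.65
eef_pos: [516.6, -105.7, 69.3]
tool_rot: [[-0.215, 0.977, 0.002], [0.977, 0.215, 0.001], [0.001, 0.002, -1.0]]
wrist_force: [2.2, 3.3, 3.6]
grip_width: 13.8
grip_force: 15.0
```

```bash
python3 -c "
from h import *
plan()
p=state()['eef_pos'][:2]-[537.5,-208.2]; print(np.hypot(*p),np.degrees(np.arctan2(p[1],p[0])))"
```

```text
t 7.65 at [ 516.6 -105.7   69.3] yaw 12.4 tilt [0.0015 0.0009] F [2.2 3.3 3.6] T [ 0.7  -0.48  0.15] w 13.8 gf 15.0 q7 43
104.570773267854 101.52971981938559
```

>>> apply_moves(series=[[-0.01,0.24,0,0,0,0.65],[-0.01,0.24,0,0,0,0.65],[-0.01,0.24,0,0,0,0.65],[-0.01,0.24,0,0,0,0.65],[0,0,0,0,0,0],[0,0,0,0,0,0]])

```text
t: 8.25
eef_pos: [545.5, -102.9, 69.3]
tool_rot: [[0.054, 0.999, 0.002], [0.999, -0.054, 0.002], [0.002, 0.002, -1.0]]
wrist_force: [3.0, 3.9, 3.2]
grip_width: 13.7
grip_force: 15.0
```

>>> apply_moves(series=[[0,0,0,0,0,0],[0,0,0,0,0,0],[0,0,0,0,0,0],[0,0,-0.6,0,0,0],[0,0,-0.9,0,0,0],[0,0,-0.9,0,0,0],[0,0,-0.9,0,0,0],[0,0,-0.9,0,0,0],[0,0,-0.9,0,0,0]], claw=0.5)

```text
t: 9.15
eef_pos: [543.1, -105.5, 222.7]
tool_rot: [[0.057, 0.998, -0.001], [0.998, -0.057, -0.0], [-0.0, -0.001, -1.0]]
wrist_force: [0.8, 0.1, -0.4]
grip_width: 46.8
grip_force: 0.0
```

```bash
python3 -c "
from h import *
plan(((582.2,183.8,210),-55.9),((582.2,183.8,90),None))"
```

```text
t 9.15 at [ 543.1 -105.5  222.7] yaw -3.3 tilt [-0.0011 -0.0003] F [ 0.8  0.1 -0.4] T [-0.06  0.01  0.03] w 46.8 gf 0.0 q7 24
 turn wz 0.975 x 9
 shift [ 0.463 -0.518  0.03 ] x 14
 shift [0.001 0.    0.667] x 6
```

>>> apply_moves(series=[[0,0,0,0,0,0.97],[0,0,0,0,0,0.97],[0,0,0,0,0,0.97],[0,0,0,0,0,0.97],[0,0,0,0,0,0.97],[0,0,0,0,0,0.97],[0,0,0,0,0,0.97],[0,0,0,0,0,0.97],[0,0,0,0,0,0.97],[0.46,-0.52,0,0,0,0],[0.46,-0.52,0,0,0,0],[0.46,-0.52,0,0,0,0],[0.46,-0.52,0,0,0,0],[0.46,-0.52,0,0,0,0],[0.46,-0.52,0,0,0,0],[0.46,-0.52,0,0,0,0]])

```text
t: 10.75
eef_pos: [561.4, 40.0, 221.6]
tool_rot: [[0.825, 0.564, -0.001], [0.564, -0.825, -0.0], [-0.001, -0.0, -1.0]]
wrist_force: [0.3, -0.4, 0.2]
grip_width: 47.0
grip_force: 0.0
```

```bash
python3 -c "
from h import *
plan(((582.2,183.8,220),-55.9),((582.2,183.8,110),None))
DZ=dict(top=1.5,side=-1.8)
for n in('top','side'):
    p,d=camera(n); cv2.imwrite(f'pics/{n}2.png',p); P,u,v=world(n,d);C=p[v,u].astype(float);print(n,pan(P,C,(538,-208),76,70,DZ[n]))
    P=P-[0,0,DZ[n]];H=P[(abs(P[:,2]-70)<9)&(abs(P[:,0]-540)<45)&(P[:,1]>-130)&(P[:,1]<-70)]
    print(len(H),H.mean(0))
"
```

```text
t 10.75 at [561.4  40.  221.6] yaw -55.6 tilt [-0.0008 -0.0003] F [ 0.3 -0.4  0.2] T [-0.02  0.14 -0.06] w 47.0 gf 0.0 q7 -32
 turn wz 0.044 x 1
 shift [ 0.466 -0.512  0.007] x 7
 shift [0.001 0.    0.611] x 6
top {'c': array([ 540.5, -208.3]), 'n': 198, 'rms': np.float64(1.1), 'z': np.float64(75.3), 'nh': 99, 'hang': np.float64(87.8), 'hz': np.float64(74.2), 'end': np.float64(132.5), 'mid': array([ 544.4, -104.2])}
102 [ 545.00585018 -102.9930581    73.70626403]
side {'c': array([ 536.3, -208. ]), 'n': 106, 'rms': np.float64(1.59), 'z': np.float64(73.5), 'nh': 61, 'hang': np.float64(88.6), 'hz': np.float64(72.6), 'end': np.float64(131.8), 'mid': array([ 538.8, -101.8])}
66 [ 538.6664985  -103.09896077   71.8442844 ]
```

```bash
python3 -c "
from h import *
o=[]
for n in('top','side'):
    p=cv2.imread(f'pics/{n}2.png'); q=pix(n,[[538,-150,50]])[0].astype(int); a=p[q[1]-25:q[1]+25,q[0]-60:q[0]+60]
    o.append(cv2.resize(a,(720,300),interpolation=cv2.INTER_CUBIC))
cv2.imwrite('pics/b2.png',np.vstack(o))
c,f,R,t=cal('top')
for ax in((538.2+2.2,-208.2),):
  for a in (85.3,86.3,87.3,88.3): 
    e=np.radians(a); print(a,*[pix('top',[[ax[0]+r*np.cos(e),ax[1]+r*np.sin(e),z+1.5]]).round(1)[0] for r,z in((80,75),(130,75),(140,26),(162,26))])
p=cv2.imread('pics/top2.png').max(2); print(p[176:196,394:430:2])
"
```

```text
85.3 [428.3 182.7] [411.2 179.6] [404.1 183.2] [396.9 181.9]
86.3 [428.2 183.1] [411.1 180.3] [404. 184.] [396.8 182.8]
87.3 [428.2 183.6] [411.  181.1] [404.  184.8] [396.7 183.7]
88.3 [428.2 184. ] [410.9 181.8] [403.9 185.6] [396.6 184.6]
[[ 70 141 171 185 185 186 186 186 186 186 186 159 120 118 117 115 114 117]
 [ 89 151 174 185 185 186 186 186 185 186 183 144 118 119 114 104 101 111]
 [104 155 179 185 185 186 186 186 184 180 176 131 117 114 104  86  83  92]
 [122 153 182 185 185 186 185 185 170 149 149 115 112 102  84  74  74  76]
 [141 151 177 182 185 185 181 179 146  92 101  84  89  76  64  66  68  64]
 [156 141 152 165 176 180 168 159 115  41  66  45  46  42  42  49  55  50]
 [163 123 108 128 144 157 154 133  89  30  57  25  14  22  21  26  31  33]
 [163 110  79  87  97 117 153 126  84  29  39  18  17  14  15  15  14  14]
 [160 116  93  83  75  90 157 128  95  59  37  26  20  14  13  15  14  15]
 [156 144 142 122  98  91 160 133 112  93  62  48  40  31  28  20  13  18]
 [158 164 172 162 149 125 168 149 126 112  74  66  60  56  54  45  33  27]
 [158 168 182 180 177 163 177 171 147 121  76  72  70  70  70  64  52  35]
 [159 168 184 184 185 179 180 182 166 132  78  73  73  73  72  72  63  43]
 [159 168 184 184 185 169 160 174 165 132  80  73  73  74  74  73  71  52]
 [159 164 181 181 178 145 133 150 144 123  85  73  74  73  73  73  73  58]
 [154 144 163 166 155 129 124 130 130 132  92  74  72  73  74  73  73  58]
 [136 119 137 142 132 125 124 124 131 155  99  73  73  75  73  74  74  59]
 [115 107 124 125 124 123 123 124 130 160  96  73  74  73  73  75  74  59]
 [108 107 122 123 122 123 123 125 126 142  86  73  73  74  73  74  74  63]
 [113 107 123 122 123 122 121 125 124 124  81  73  74  74  73  75  75  66]]
```

View pics/b2.png

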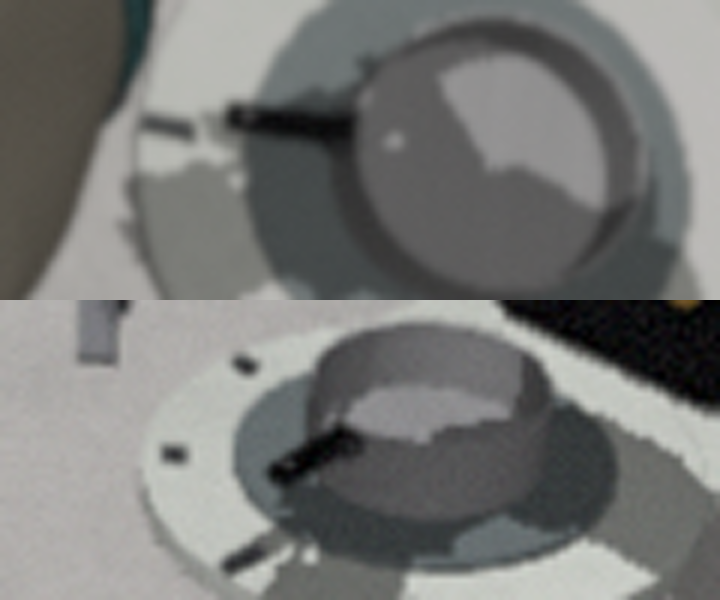

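>>> apply_moves(series=[[0.47,-0.51,0,0,0,0.04],[0.47,-0.51,0,0,0,0],[0.47,-0.51,0,0,0,0],[0.47,-0.51,0,0,0,0],[0.47,-0.51,0,0,0,0],[0.47,-0.51,0,0,0,0],[0.47,-0.51,0,0,0,0],[0,0,0,0,0,0],[0,0,0.8,0,0,0],[0,0,0.8,0,0,0],[0,0,0.8,0,0,0],[0,0,0.8,0,0,0],[0,0,0,0,0,0]])

```text
t: 12.15
eef_pos: [580.8, 180.9, 123.2]
tool_rot: [[0.829, 0.56, -0.006], [0.56, -0.829, -0.003], [-0.006, -0.001, -1.0]]
wrist_force: [-0.3, -0.1, 0.2]
grip_width: 47.0
grip_force: 0.0
```

```bash
python3 -c "
from h import *
plan(((582.2,183.8,52),-55.9))
o=[]
for n in('top','side'):
    p,d=camera(n); q=pix(n,[[560,170,60]])[0].astype(int); a=p[q[1]-50:q[1]+50,q[0]-65:q[0]+65]
    o.append(cv2.resize(a,(390,300),interpolation=cv2.INTER_CUBIC))
cv2.imwrite('pics/b3.png',np.hstack(o))"
```

```text
t 12.15 at [580.8 180.9 123.2] yaw -56.0 tilt [-0.0058 -0.0029] F [-0.3 -0.1  0.2] T [-0.02  0.2   0.02] w 47.0 gf 0.0 q7 -41
 turn wz -0.012 x 1
 shift [ 0.027 -0.013  0.593] x 4
```

View pics/b3.png

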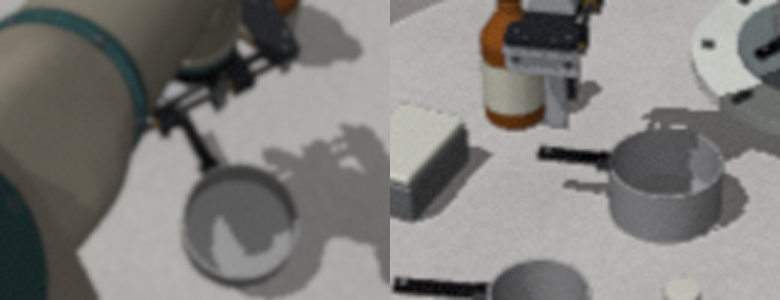

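>>> apply_moves(series=[[0.03,-0.01,0.59,0,0,0],[0.03,-0.01,0.59,0,0,0],[0.03,-0.01,0.59,0,0,0],[0.03,-0.01,0.59,0,0,0],[0,0,0,0,0,0]])

```text
t: 12.75
eef_pos: [583.7, 186.7, 52.3]
tool_rot: [[0.827, 0.562, -0.004], [0.562, -0.827, -0.001], [-0.004, -0.002, -1.0]]
wrist_force: [-0.4, -0.2, 0.3]
grip_width: 46.7
grip_force: 0.0
```

>>> apply_moves(series=[[0,0,0,0,0,0],[0,0,0,0,0,0],[0,0,0,0,0,0],[0,0,0,0,0,0],[0,0,0,0,0,0],[0,0,0,0,0,0]], claw=0, force=50)

```text
t: 13.35
eef_pos: [586.2, 186.5, 55.7]
tool_rot: [[0.827, 0.562, 0.002], [0.562, -0.827, -0.0], [0.001, 0.001, -1.0]]
wrist_force: [0.5, -1.2, 2.1]
grip_width: 13.5
grip_force: 49.9
```

```bash
python3 -c "
from h import *
plan()"
```

```text
t 13.35 at [586.2 186.5  55.7] yaw -55.8 tilt [ 0.0015 -0.0001] F [ 0.5 -1.2  2.1] T [-0.17 -0.02  0.08] w 13.5 gf 49.9 q7 -38
```

>>> apply_moves(series=[[0,0,-0.3,0,0,0],[0,0,-0.5,0,0,0],[0,0,-0.8,0,0,0],[0,0,-0.8,0,0,0],[0,0,-0.8,0,0,0],[0,0,-0.8,0,0,0],[0,0,-0.8,0,0,0],[0,0,0,0,0,0],[0,0,0,0,0,0]])

```text
t: 14.25
eef_pos: [585.2, 187.1, 199.3]
tool_rot: [[0.827, 0.562, 0.0], [0.562, -0.827, 0.001], [0.001, -0.001, -1.0]]
wrist_force: [-0.4, 0.1, -3.1]
grip_width: 13.6
grip_force: 49.9
```

```bash
cat >> h.py <<'E'
def rimfit(P,C,c0,ro,zlo,zhi):
    """plane + centre of the rim: top-most steel points near radius"""
    c=np.array(c0,float)
    for w in(14,8,5,4):
        D=np.hypot(*(P[:,:2]-c).T); k=(abs(D-ro+1.5)<w)&(P[:,2]>zlo)&(P[:,2]<zhi)&(C.min(1)>60)
        Q=P[k]; A=np.degrees(np.arctan2(Q[:,1]-c[1],Q[:,0]-c[0]))
        T=np.array([Q[A//8==b][np.argsort(Q[A//8==b][:,2])[-2:]].mean(0) for b in np.unique(A//8) if (A//8==b).sum()>2])
        c,e=circ(T[:,:2],ro-1.5,c)
    X=np.c_[T[:,:2]-c,np.ones(len(T))]; s=least_squares(lambda m:X@m-T[:,2],[0,0,T[:,2].mean()],loss="soft_l1").x
    return dict(c=c.round(1),n=len(T),slope=np.degrees(s[:2]).round(1),z=s[2].round(1))
E
python3 -c "
from h import *
plan()
for n,dz in(('top',1.5),('side',-1.8)):
    p,d=camera(n); cv2.imwrite(f'pics/{n}4.png',p); P,u,v=world(n,d);C=p[v,u].astype(float);P=P-[0,0,dz]
    print(n,rimfit(P,C,(497,126),58,170,230))
"
```

```text
t 14.25 at [585.2 187.1 199.3] yaw -55.8 tilt [0.0002 0.0009] F [-0.4  0.1 -3.1] T [ 0.08 -0.08 -0.04] w 13.6 gf 49.9 q7 -45
top {'c': array([495.4, 127.1]), 'n': 46, 'slope': array([0.6, 0.9]), 'z': np.float64(202.4)}
side {'c': array([489.9, 126.3]), 'n': 44, 'slope': array([0.3, 0.8]), 'z': np.float64(199.8)}
```

```bash
python3 -c "
from h import *
plan(((620.3,-135,199),-48.1),((620.3,-135,160),None))"
```

```text
t 14.35 at [584.4 186.9 197.8] yaw -55.8 tilt [-0.0024 -0.0001] F [-0.4  0.2 -3.5] T [ 0.08 -0.06  0.05] w 13.6 gf 49.9 q7 -45
 turn wz -0.644 x 2
 shift [-0.418  0.586 -0.003] x 15
 shift [0.001 0.001 0.65 ] x 2
```

>>> apply_moves(series=[[0,0,0,0,0,-0.64],[0,0,0,0,0,-0.64],[-0.42,0.59,0,0,0,0],[-0.42,0.59,0,0,0,0],[-0.42,0.59,0,0,0,0],[-0.42,0.59,0,0,0,0],[-0.42,0.59,0,0,0,0],[-0.42,0.59,0,0,0,0],[-0.42,0.59,0,0,0,0],[-0.42,0.59,0,0,0,0],[-0.42,0.59,0,0,0,0],[-0.42,0.59,0,0,0,0],[-0.42,0.59,0,0,0,0],[-0.42,0.59,0,0,0,0],[-0.42,0.59,0,0,0,0],[-0.42,0.59,0,0,0,0],[-0.42,0.59,0,0,0,0],[0,0,0.65,0,0,0],[0,0,0.3,0,0,0],[0,0,0,0,0,0]])

```text
t: 16.35
eef_pos: [620.1, -135.5, 167.7]
tool_rot: [[0.745, 0.667, -0.005], [0.667, -0.745, 0.002], [-0.003, -0.005, -1.0]]
wrist_force: [0.8, -0.0, -2.1]
grip_width: 13.5
grip_force: 49.9
```

```bash
python3 -c "
from h import *
plan(((620.3,-135,100),-48.1))
for n,dz in(('top',1.5),('side',-1.8)):
    p,d=camera(n); cv2.imwrite(f'pics/{n}5.png',p); P,u,v=world(n,d);C=p[v,u].astype(float);P=P-[0,0,dz]
    try: print(n,rimfit(P,C,(538,-208),58,145,195),pan(P,C,(538,-208),172,58))
    except Exception as e: print(e)
"
```

```text
t 16.35 at [ 620.1 -135.5  167.7] yaw -48.1 tilt [-0.0054  0.0023] F [ 0.8 -0.  -2.1] T [0.09 0.01 0.03] w 13.5 gf 49.9 q7 -10
 turn wz -0.005 x 1
 shift [0.005 0.001 0.564] x 4
top {'c': array([ 539.1, -207.5]), 'n': 26, 'slope': array([0.2, 0.2]), 'z': np.float64(170.4)} (array([ 539.01924069, -207.63121793]), 96, None)
side {'c': array([ 535.5, -208.3]), 'n': 38, 'slope': array([-0.3,  1.1]), 'z': np.float64(168.9)} {'c': array([ 536.4, -208.5]), 'n': 79, 'rms': np.float64(1.19), 'z': np.float64(169.4), 'nh': 56, 'hang': np.float64(45.0), 'hz': np.float64(169.0), 'end': np.float64(129.1), 'mid': array([ 600.4, -144.6])}
```

>>> apply_moves(series=[[0,0,0.55,0,0,0],[0,0,0.55,0,0,0],[0,0,0.55,0,0,0],[0,0,0.5,0,0,0],[0,0,0,0,0,0],[0,0,0,0,0,0]])

```text
t: 17.05
eef_pos: [621.9, -137.2, 106.0]
tool_rot: [[0.745, 0.667, -0.0], [0.667, -0.745, -0.0], [-0.0, -0.0, -1.0]]
wrist_force: [0.2, -0.9, -1.8]
grip_width: 13.6
grip_force: 49.9
```

>>> apply_moves(series=[[0,0,0.07,0,0,0],[0,0,0.07,0,0,0],[0,0,0.07,0,0,0],[0,0,0,0,0,0]])

```text
t: 17.45
eef_pos: [621.8, -137.0, 99.7]
tool_rot: [[0.745, 0.667, -0.0], [0.667, -0.745, 0.0], [-0.0, -0.0, -1.0]]
wrist_force: [0.4, 0.4, -2.9]
grip_width: 13.6
grip_force: 49.9
```

```bash
python3 -c "
from h import *
plan()"
```

```text
t 17.45 at [ 621.8 -137.    99.7] yaw -48.1 tilt [-0.0002  0.0002] F [ 0.4  0.4 -2.9] T [ 0.09 -0.02  0.05] w 13.6 gf 49.9 q7 -7
```

>>> apply_moves(series=[[0,0,0.05,0,0,0],[0,0,0.05,0,0,0],[0,0,0.05,0,0,0],[0,0,0.05,0,0,0],[0,0,0,0,0,0]])

```text
t: 17.95
eef_pos: [621.7, -137.0, 93.5]
tool_rot: [[0.745, 0.667, -0.001], [0.667, -0.745, 0.0], [-0.0, -0.0, -1.0]]
wrist_force: [-0.1, 0.4, -2.8]
grip_width: 13.1
grip_force: 49.9
```

>>> apply_moves(series=[[0,0,0.03,0,0,0],[0,0,0.03,0,0,0],[0,0,0,0,0,0]])

```text
t: 18.25
eef_pos: [621.8, -137.1, 91.8]
tool_rot: [[0.745, 0.667, -0.0], [0.667, -0.745, 0.0], [-0.0, -0.0, -1.0]]
wrist_force: [-0.3, -1.0, -2.2]
grip_width: 13.4
grip_force: 49.9
```

>>> apply_moves(series=[[0,0,0.03,0,0,0],[0,0,0,0,0,0]])

```text
t: 18.45
eef_pos: [621.8, -137.1, 91.0]
tool_rot: [[0.745, 0.667, -0.0], [0.667, -0.745, 0.0], [-0.0, -0.0, -1.0]]
wrist_force: [-0.4, -0.1, -1.9]
grip_width: 12.5
grip_force: 49.9
```

>>> apply_moves(series=[[0,0,0.03,0,0,0],[0,0,0,0,0,0]])

```text
t: 18.65
eef_pos: [621.9, -137.0, 90.1]
tool_rot: [[0.745, 0.667, -0.0], [0.667, -0.745, 0.0], [0.0, -0.0, -1.0]]
wrist_force: [0.3, 0.8, -1.3]
grip_width: 13.4
grip_force: 49.9
```

>>> apply_moves(series=[[0,0,0.03,0,0,0],[0,0,0,0,0,0]])

```text
t: 18.85
eef_pos: [622.0, -137.0, 89.3]
tool_rot: [[0.745, 0.667, 0.0], [0.667, -0.745, 0.0], [0.0, 0.0, -1.0]]
wrist_force: [0.4, 0.2, -1.4]
grip_width: 13.6
grip_force: 49.9
```

```bash
python3 -c "
from h import *
for n,dz in(('top',1.5),('side',-1.8)):
    p,d=camera(n); P,u,v=world(n,d);C=p[v,u].astype(float);P=P-[0,0,dz]
    try: print(n,rimfit(P,C,(538,-208),58,82,110))
    except Exception as e: print(e)
plan()"
```

```text
top {'c': array([ 540.7, -209.1]), 'n': 29, 'slope': array([0.3, 0.6]), 'z': np.float64(92.6)}
side {'c': array([ 535.7, -208.3]), 'n': 34, 'slope': array([0.5, 1.3]), 'z': np.float64(91.1)}
t 18.95 at [ 622.  -137.1   89.4] yaw -48.1 tilt [0.0003 0.    ] F [ 0.1  0.9 -1.2] T [ 0.09 -0.09 -0.02] w 13.3 gf 49.9 q7 -6
```

>>> apply_moves(series=[[0,0,0.03,0,0,0],[0,0,0,0,0,0]])

```text
t: 19.15
eef_pos: [622.0, -137.0, 88.3]
tool_rot: [[0.745, 0.667, 0.0], [0.667, -0.745, 0.0], [0.0, 0.0, -1.0]]
wrist_force: [0.6, 2.1, -1.6]
grip_width: 13.4
grip_force: 49.9
```

>>> apply_moves(series=[[0,0,0.03,0,0,0],[0,0,0,0,0,0]])

```text
t: 19.35
eef_pos: [622.1, -137.1, 87.7]
tool_rot: [[0.745, 0.667, 0.0], [0.667, -0.745, 0.0], [0.0, 0.0, -1.0]]
wrist_force: [0.8, 1.4, 0.6]
grip_width: 13.5
grip_force: 49.9
```

>>> apply_moves(series=[[0,0,0.03,0,0,0],[0,0,0,0,0,0]])

```text
t: 19.55
eef_pos: [622.5, -136.9, 87.2]
tool_rot: [[0.745, 0.667, 0.001], [0.667, -0.745, 0.0], [0.001, 0.001, -1.0]]
wrist_force: [-0.2, 1.7, 4.9]
grip_width: 12.9
grip_force: 50.0
```

>>> apply_moves(series=[[0,0,0,0,0,0],[0,0,0,0,0,0],[0,0,0,0,0,0],[0,0,0,0,0,0]], claw=0.45, force=50)

```text
t: 19.95
eef_pos: [621.6, -137.3, 86.3]
tool_rot: [[0.745, 0.667, -0.001], [0.667, -0.745, -0.0], [-0.001, -0.0, -1.0]]
wrist_force: [0.3, 0.1, -0.2]
grip_width: 41.1
grip_force: 0.0
```

>>> apply_moves(series=[[0,0,-0.4,0,0,0],[0,0,-0.8,0,0,0],[0,0,-0.8,0,0,0],[0,0,-0.8,0,0,0],[0,0,-0.9,0,0,0],[0,0,-0.9,0,0,0]])

```text
t: 20.55
eef_pos: [621.7, -137.3, 226.5]
tool_rot: [[0.745, 0.667, 0.0], [0.667, -0.745, -0.0], [0.0, 0.0, -1.0]]
wrist_force: [0.2, -0.1, -0.1]
grip_width: 42.4
grip_force: 0.0
```

```bash
python3 -c "
from h import *
plan(((518.9,419.2,225),-52.9),((518.9,419.2,120),None))"
```

```text
t 20.55 at [ 621.7 -137.3  226.5] yaw -48.2 tilt [ 0.0004 -0.0003] F [ 0.2 -0.1 -0.1] T [-0.03  0.11 -0.01] w 42.4 gf 0.0 q7 -12
 turn wz 0.789 x 1
 shift [ 0.325 -0.649  0.002] x 26
 shift [-0.  -0.   0.7] x 5
```

>>> apply_moves(series=[[0,0,0,0,0,0.79],[0.33,-0.65,0,0,0,0],[0.33,-0.65,0,0,0,0],[0.33,-0.65,0,0,0,0],[0.33,-0.65,0,0,0,0],[0.33,-0.65,0,0,0,0],[0.33,-0.65,0,0,0,0],[0.33,-0.65,0,0,0,0],[0.33,-0.65,0,0,0,0],[0.33,-0.65,0,0,0,0],[0.33,-0.65,0,0,0,0],[0.33,-0.65,0,0,0,0],[0.33,-0.65,0,0,0,0],[0.33,-0.65,0,0,0,0],[0.33,-0.65,0,0,0,0],[0.33,-0.65,0,0,0,0],[0.33,-0.65,0,0,0,0]])

```text
t: 22.25
eef_pos: [559.8, 208.0, 225.5]
tool_rot: [[0.798, 0.603, 0.001], [0.603, -0.798, 0.0], [0.001, 0.0, -1.0]]
wrist_force: [-0.7, -0.2, 0.2]
grip_width: 42.0
grip_force: 0.0
```

```bash
python3 -c "
from h import *
for n,dz in(('top',1.5),('side',-1.8)):
    p,d=camera(n); cv2.imwrite(f'pics/{n}6.png',p); P,u,v=world(n,d);C=p[v,u].astype(float);P=P-[0,0,dz]
    for a in(((538,-208),92,58),((538,-208),76,70),((436,356),72,46)):
        try: print(n,pan(P,C,*a),rimfit(P,C,a[0],a[2],a[1]-10,a[1]+15))
        except Exception as e: print(e)
plan(((518.9,419.2,225),-52.9),((518.9,419.2,120),None))
o=[]
for n in('top','side'):
    p=cv2.imread(f'pics/{n}6.png'); q=pix(n,[[555,-190,60]])[0].astype(int); a=p[q[1]-50:q[1]+50,q[0]-65:q[0]+65]
    o.append(cv2.resize(a,(390,300),interpolation=cv2.INTER_CUBIC))
cv2.imwrite('pics/b6.png',np.hstack(o))
"
```

```text
top {'c': array([ 540.4, -208.6]), 'n': 167, 'rms': np.float64(1.17), 'z': np.float64(91.4), 'nh': 139, 'hang': np.float64(45.3), 'hz': np.float64(89.0), 'end': np.float64(130.0), 'mid': array([ 606.9, -141.5])} {'c': array([ 540.4, -208.7]), 'n': 44, 'slope': array([-0.6, -0.1]), 'z': np.float64(92.6)}
top {'c': array([ 540.6, -208.2]), 'n': 189, 'rms': np.float64(0.93), 'z': np.float64(75.1), 'nh': 99, 'hang': np.float64(87.6), 'hz': np.float64(74.7), 'end': np.float64(130.0), 'mid': array([ 544.9, -105.6])} {'c': array([ 540.4, -208.3]), 'n': 43, 'slope': array([0.2, 0.2]), 'z': np.float64(76.9)}
too many indices for array: array is 1-dimensional, but 2 were indexed
side {'c': array([ 536.3, -208. ]), 'n': 99, 'rms': np.float64(1.6), 'z': np.float64(89.4), 'nh': 69, 'hang': np.float64(45.8), 'hz': np.float64(88.3), 'end': np.float64(131.2), 'mid': array([ 602.4, -140.2])} {'c': array([ 536.2, -208.5]), 'n': 35, 'slope': array([-0.2,  0.7]), 'z': np.float64(90.4)}
side {'c': array([ 537.1, -208.9]), 'n': 74, 'rms': np.float64(1.49), 'z': np.float64(74.2), 'nh': 68, 'hang': np.float64(89.6), 'hz': np.float64(73.8), 'end': np.float64(133.5), 'mid': array([ 537.8, -103.1])} {'c': array([ 550.9, -213.9]), 'n': 15, 'slope': array([-0.9,  1.4]), 'z': np.float64(85.9)}
side {'c': array([432.5, 355.5]), 'n': 159, 'rms': np.float64(1.02), 'z': np.float64(70.8), 'nh': 158, 'hang': np.float64(37.1), 'hz': np.float64(69.2), 'end': np.float64(135.2), 'mid': array([506.9, 411.8])} {'c': array([432.4, 355.7]), 'n': 41, 'slope': array([0.2, 1.1]), 'z': np.float64(71.9)}
t 22.35 at [559.1 211.1 224.8] yaw -52.6 tilt [-0.0005  0.002 ] F [-0.3 -0.2 -0.6] T [-0.05  0.13 -0.02] w 42.3 gf 0.0 q7 -46
 turn wz 0.054 x 1
 shift [ 0.312 -0.634  0.001] x 10
 shift [-0.001  0.001  0.7  ] x 5
  return _methods._mean(a, axis=axis, dtype=dtype,
  ret = ret.dtype.type(ret / rcount)
```

View pics/b6.png

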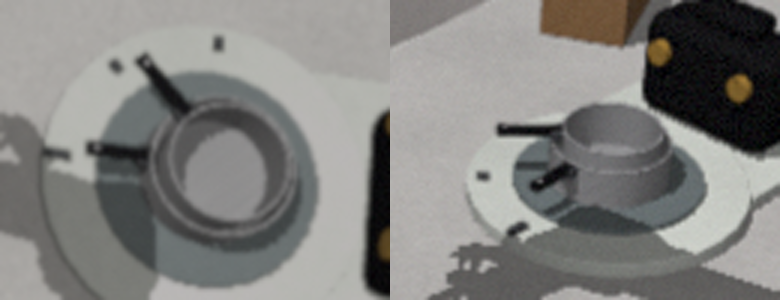

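```bash
cat >> h.py <<'E'
def hand(P,C,c,a0,z,lo=76,hi=128):
    D=np.hypot(*(P[:,:2]-c).T);A=np.degrees(np.arctan2(P[:,1]-c[1],P[:,0]-c[0]))
    k=(D>lo)&(D<hi)&(abs(A-a0)<18)&(abs(P[:,2]-z)<7)&(C.max(1)<80)
    H=P[k]-[*c,0]; M=H.mean(0); v=cv2.fitLine(H[:,:2].astype(np.float32),cv2.DIST_HUBER,0,.01,.01).ravel()
    return k.sum(),np.degrees(np.arctan2(M[1],M[0])).round(1),"line",np.degrees(np.arctan2(v[1],v[0])).round(1),"z",M[2].round(1)
E
python3 -c "
from h import *
for n,dz,c in(('top',1.5,(540.4,-208.3)),('side',-1.8,(536.3,-208.2))):
    P,C=None,None
    p,d=camera(n); P,u,v=world(n,d);C=p[v,u].astype(float);P=P-[0,0,dz]
    print(n,hand(P,C,np.array(c),43,88),hand(P,C,np.array(c),87,73))
    for a in(86,41,-4): print(hand(P,np.maximum(C-30,0),np.array(c),a,25,136,166))
"
```

```text
top (np.int64(77), np.float64(43.2), 'line', np.float32(44.2), 'z', np.float64(90.0)) (np.int64(79), np.float64(88.3), 'line', np.float32(87.6), 'z', np.float64(74.3))
(np.int64(33), np.float64(89.4), 'line', np.float32(-10.8), 'z', np.float64(24.2))
(np.int64(9), np.float64(41.6), 'line', np.float32(-4.2), 'z', np.float64(25.6))
(np.int64(9), np.float64(-3.4), 'line', np.float32(-22.3), 'z', np.float64(25.2))
side (np.int64(44), np.float64(43.0), 'line', np.float32(37.9), 'z', np.float64(88.7)) (np.int64(52), np.float64(88.6), 'line', np.float32(84.3), 'z', np.float64(72.6))
(np.int64(50), np.float64(92.9), 'line', np.float32(18.0), 'z', np.float64(21.8))
(np.int64(7), np.float64(41.3), 'line', np.float32(17.3), 'z', np.float64(23.6))h.py:70: RuntimeWarning: Mean of empty slice.
  H=P[k]-[*c,0]; M=H.mean(0); v=cv2.fitLine(H[:,:2].astype(np.float32),cv2.DIST_HUBER,0,.01,.01).ravel()
  ret = um.true_divide(
Traceback (most recent call last):
  File "h.py", line 70, in hand
    H=P[k]-[*c,0]; M=H.mean(0); v=cv2.fitLine(H[:,:2].astype(np.float32),cv2.DIST_HUBER,0,.01,.01).ravel()
                                  ~~~~~~~~~~~^^^^^^^^^^^^^^^^^^^^^^^^^^^^^^^^^^^^^^^^^^^^^^^^^^^^^
cv2.error: OpenCV(4.12.0) /io/opencv/modules/imgproc/src/linefit.cpp:50: error: (-215:Assertion failed) count > 0 in function 'fitLine2D_wods'
```

>>> apply_moves(series=[[0.31,-0.63,0,0,0,0.05],[0.31,-0.63,0,0,0,0],[0.31,-0.63,0,0,0,0],[0.31,-0.63,0,0,0,0],[0.31,-0.63,0,0,0,0],[0.31,-0.63,0,0,0,0],[0.31,-0.63,0,0,0,0],[0.31,-0.63,0,0,0,0],[0.31,-0.63,0,0,0,0],[0.31,-0.63,0,0,0,0],[0,0,0,0,0,0],[0,0,0.7,0,0,0],[0,0,0.7,0,0,0],[0,0,0.7,0,0,0],[0,0,0.7,0,0,0],[0,0,0.7,0,0,0],[0,0,0,0,0,0]])

```text
t: 24.15
eef_pos: [520.4, 410.6, 117.3]
tool_rot: [[0.802, 0.597, -0.004], [0.597, -0.802, -0.004], [-0.005, 0.001, -1.0]]
wrist_force: [-0.4, 0.6, -0.1]
grip_width: 41.6
grip_force: 0.0
```

```bash
python3 -c "
from h import *
plan(((518.9,419.2,64),-52.9))
o=[]
for n in('top','side'):
    p,d=camera(n); q=pix(n,[[500,400,60]])[0].astype(int); a=p[q[1]-50:q[1]+50,q[0]-65:q[0]+65]
    o.append(cv2.resize(a,(390,300),interpolation=cv2.INTER_CUBIC))
cv2.imwrite('pics/b7.png',np.hstack(o))
"
```

```text
t 24.15 at [520.4 410.6 117.3] yaw -53.4 tilt [-0.0037 -0.0042] F [-0.4  0.6 -0.1] T [-0.1   0.13  0.02] w 41.6 gf 0.0 q7 -61
 turn wz -0.077 x 1
 shift [ 0.048 -0.086  0.592] x 3
```

View pics/b7.png

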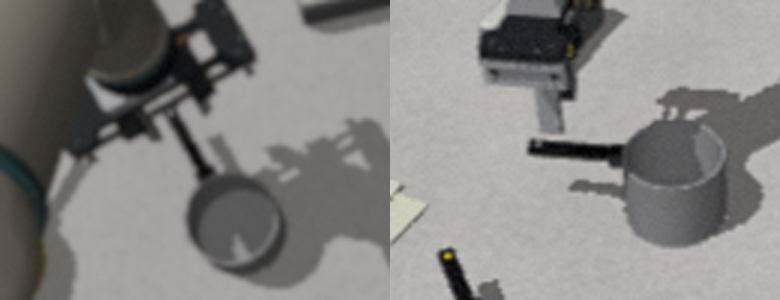

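>>> apply_moves(series=[[0.05,-0.08,0.59,0,0,-0.07],[0.05,-0.08,0.59,0,0,0],[0.05,-0.08,0.59,0,0,0],[0,0,0,0,0,0]])

```text
t: 24.65
eef_pos: [517.7, 422.6, 62.7]
tool_rot: [[0.796, 0.606, -0.005], [0.606, -0.796, -0.003], [-0.006, -0.001, -1.0]]
wrist_force: [0.2, 1.1, -0.2]
grip_width: 42.4
grip_force: 0.0
```

>>> apply_moves(series=[[0,0,0,0,0,0],[0,0,0,0,0,0],[0,0,0,0,0,0],[0,0,0,0,0,0],[0,0,0,0,0,0]], claw=0, force=50)

```text
t: 25.15
eef_pos: [520.8, 422.8, 67.2]
tool_rot: [[0.796, 0.605, 0.001], [0.605, -0.796, 0.001], [0.001, 0.0, -1.0]]
wrist_force: [0.2, 0.2, 1.9]
grip_width: 13.2
grip_force: 49.9
```

>>> apply_moves(series=[[0,0,-0.3,0,0,0],[0,0,-0.5,0,0,0],[0,0,-0.8,0,0,0],[0,0,-0.8,0,0,0],[0,0,-0.8,0,0,0],[0,0,-0.8,0,0,0],[0,0,-0.8,0,0,0],[0,0,0,0,0,0],[0,0,0,0,0,0]])

```text
t: 26.05
eef_pos: [520.1, 422.9, 210.9]
tool_rot: [[0.796, 0.605, 0.0], [0.605, -0.796, 0.001], [0.001, -0.001, -1.0]]
wrist_force: [-0.3, -0.1, -2.9]
grip_width: 13.4
grip_force: 49.9
```

```bash
python3 -c "
from h import *
plan()
for n,dz in(('top',1.5),('side',-1.8)):
    p,d=camera(n); cv2.imwrite(f'pics/{n}4.png',p); P,u,v=world(n,d);C=p[v,u].astype(float);P=P-[0,0,dz]
    try: print(n,rimfit(P,C,(436,357),46,180,240))
    except Exception as e: print(e)
"
```

```text
t 26.05 at [520.1 422.9 210.9] yaw -52.8 tilt [0.0002 0.0009] F [-0.3 -0.1 -2.9] T [ 0.05 -0.04  0.  ] w 13.4 gf 49.9 q7 -66
top {'c': array([435.5, 358.2]), 'n': 45, 'slope': array([0.9, 0.8]), 'z': np.float64(214.3)}
side {'c': array([429.8, 356.8]), 'n': 45, 'slope': array([0.4, 0.8]), 'z': np.float64(212.4)}
```

```bash
python3 -c "
from h import *
plan(((647.2,-214.9,211),-93.4),((647.2,-214.9,180),None),mm=23)"
```

```text
t 26.15 at [519.3 422.5 209.2] yaw -52.8 tilt [-0.0022 -0.0009] F [-0.1 -1.2 -2.4] T [ 0.06 -0.04  0.01] w 13.8 gf 49.9 q7 -66
 turn wz 0.967 x 7
 shift [ 0.19   0.723 -0.002] x 29
 shift [ 0.001 -0.001  0.517] x 2
```

>>> apply_moves(series=[[0,0,0,0,0,0.97],[0,0,0,0,0,0.97],[0,0,0,0,0,0.97],[0,0,0,0,0,0.97],[0,0,0,0,0,0.97],[0,0,0,0,0,0.97],[0,0,0,0,0,0.97],[0.19,0.72,0,0,0,0],[0.19,0.72,0,0,0,0],[0.19,0.72,0,0,0,0],[0.19,0.72,0,0,0,0],[0.19,0.72,0,0,0,0],[0.19,0.72,0,0,0,0],[0.19,0.72,0,0,0,0],[0.19,0.72,0,0,0,0],[0.19,0.72,0,0,0,0],[0.19,0.72,0,0,0,0],[0.19,0.72,0,0,0,0],[0.19,0.72,0,0,0,0],[0.19,0.72,0,0,0,0]])

```text
t: 28.15
eef_pos: [576.3, 137.1, 209.0]
tool_rot: [[0.998, -0.061, -0.002], [-0.061, -0.998, -0.001], [-0.002, 0.001, -1.0]]
wrist_force: [-0.3, -0.2, -1.6]
grip_width: 13.3
grip_force: 49.9
```

>>> apply_moves(series=[[0.19,0.72,0,0,0,0],[0.19,0.72,0,0,0,0],[0.19,0.72,0,0,0,0],[0.19,0.72,0,0,0,0],[0.19,0.72,0,0,0,0],[0.19,0.72,0,0,0,0],[0.19,0.72,0,0,0,0],[0.19,0.72,0,0,0,0],[0.19,0.72,0,0,0,0],[0.19,0.72,0,0,0,0],[0.19,0.72,0,0,0,0],[0.19,0.72,0,0,0,0],[0.19,0.72,0,0,0,0],[0.19,0.72,0,0,0,0],[0.19,0.72,0,0,0,0],[0,0,0,0,0,0],[0,0,0,0,0,0]])

```text
t: 29.85
eef_pos: [641.8, -190.6, 209.0]
tool_rot: [[0.998, -0.062, -0.002], [-0.062, -0.998, 0.001], [-0.002, -0.001, -1.0]]
wrist_force: [0.1, 0.4, -2.1]
grip_width: 13.3
grip_force: 49.9
```

```bash
python3 -c "
from h import *
plan(((647.2,-214.9,210),-93.4))
for n,dz in(('top',1.5),('side',-1.8)):
    p,d=camera(n); cv2.imwrite(f'pics/{n}8.png',p); P,u,v=world(n,d);C=p[v,u].astype(float);P=P-[0,0,dz]
    try: print(n,rimfit(P,C,(538,-208),46,185,235))
    except Exception as e: print(e)
"
```

```text
t 29.85 at [ 641.8 -190.6  209. ] yaw -93.6 tilt [-0.0023  0.0012] F [ 0.1  0.4 -2.1] T [ 0.03 -0.01 -0.02] w 13.3 gf 49.9 q7 -48
 turn wz -0.030 x 1
 shift [ 0.114  0.4   -0.017] x 2
top {'c': array([ 533.7, -183.5]), 'n': 32, 'slope': array([0.5, 0.1]), 'z': np.float64(212.3)}
side {'c': array([ 529. , -181.3]), 'n': 37, 'slope': array([-0.2, -0.7]), 'z': np.float64(210.1)}
```

>>> apply_moves(series=[[0.13,0.41,0,0,0,0],[0.13,0.41,0,0,0,0],[0,0,0,0,0,0],[0,0,0.5,0,0,0],[0,0,0.5,0,0,0],[0,0,0.5,0,0,0],[0,0,0,0,0,0],[0,0,0,0,0,0]])

```text
t: 30.75
eef_pos: [648.6, -215.3, 164.6]
tool_rot: [[0.998, -0.061, -0.001], [-0.061, -0.998, 0.0], [-0.001, -0.0, -1.0]]
wrist_force: [-0.1, 0.2, -1.9]
grip_width: 13.4
grip_force: 49.9
```

```bash
python3 -c "
from h import *
plan(((647.2,-214.9,115),-93.4))
for n,dz in(('top',1.5),('side',-1.8)):
    p,d=camera(n); cv2.imwrite(f'pics/{n}9.png',p); P,u,v=world(n,d);C=p[v,u].astype(float);P=P-[0,0,dz]
    try: print(n,rimfit(P,C,(538,-208),46,145,195))
    except Exception as e: print(e)
"
```

```text
t 30.75 at [ 648.6 -215.3  164.6] yaw -93.5 tilt [-0.0014  0.0003] F [-0.1  0.2 -1.9] T [-0.04 -0.09  0.05] w 13.4 gf 49.9 q7 -45
 turn wz -0.015 x 1
 shift [-0.015 -0.003  0.551] x 3
top {'c': array([ 540.1, -208.2]), 'n': 30, 'slope': array([0.7, 0.4]), 'z': np.float64(168.5)}
side {'c': array([ 537.4, -208.3]), 'n': 38, 'slope': array([2. , 1.1]), 'z': np.float64(165.5)}
```

>>> apply_moves(series=[[0,0,0.5,0,0,0],[0,0,0.5,0,0,0],[0,0,0.4,0,0,0],[0,0,0.2,0,0,0],[0,0,0,0,0,0],[0,0,0,0,0,0]])

```text
t: 31.45
eef_pos: [648.9, -216.0, 117.5]
tool_rot: [[0.998, -0.061, -0.0], [-0.061, -0.998, -0.0], [0.0, 0.0, -1.0]]
wrist_force: [-0.2, -0.5, -1.6]
grip_width: 13.5
grip_force: 49.9
```

>>> apply_moves(series=[[0,0,0.04,0,0,0],[0,0,0.04,0,0,0],[0,0,0.04,0,0,0],[0,0,0,0,0,0]])

```text
t: 31.85
eef_pos: [648.8, -215.6, 113.8]
tool_rot: [[0.998, -0.061, -0.0], [-0.061, -0.998, 0.0], [-0.0, -0.0, -1.0]]
wrist_force: [0.1, 0.7, -2.2]
grip_width: 13.6
grip_force: 49.9
```

>>> apply_moves(series=[[0,0,0.04,0,0,0],[0,0,0.04,0,0,0],[0,0,0.04,0,0,0],[0,0,0.03,0,0,0],[0,0,0,0,0,0]])

```text
t: 32.35
eef_pos: [648.8, -215.6, 109.2]
tool_rot: [[0.998, -0.061, -0.0], [-0.061, -0.998, 0.0], [-0.0, -0.0, -1.0]]
wrist_force: [0.4, -0.4, -2.2]
grip_width: 13.3
grip_force: 49.9
```

>>> apply_moves(series=[[0,0,0.03,0,0,0],[0,0,0.03,0,0,0],[0,0,0,0,0,0]])

```text
t: 32.65
eef_pos: [648.8, -215.6, 107.4]
tool_rot: [[0.998, -0.061, -0.0], [-0.061, -0.998, 0.0], [-0.0, -0.0, -1.0]]
wrist_force: [0.1, -0.5, -2.5]
grip_width: 13.1
grip_force: 49.9
```

>>> apply_moves(series=[[0,0,0.03,0,0,0],[0,0,0,0,0,0]])

```text
t: 32.85
eef_pos: [648.8, -215.7, 106.5]
tool_rot: [[0.998, -0.061, -0.0], [-0.061, -0.998, 0.0], [-0.0, -0.0, -1.0]]
wrist_force: [-0.1, 0.3, -2.0]
grip_width: 13.3
grip_force: 49.9
```

>>> apply_moves(series=[[0,0,0.03,0,0,0],[0,0,0,0,0,0]])

```text
t: 33.05
eef_pos: [648.8, -215.7, 105.6]
tool_rot: [[0.998, -0.061, -0.0], [-0.061, -0.998, 0.0], [-0.0, -0.0, -1.0]]
wrist_force: [-0.7, 0.6, -2.3]
grip_width: 13.5
grip_force: 49.9
```

>>> apply_moves(series=[[0,0,0.03,0,0,0],[0,0,0,0,0,0]])

```text
t: 33.25
eef_pos: [649.0, -215.7, 104.9]
tool_rot: [[0.998, -0.061, 0.0], [-0.061, -0.998, -0.0], [0.0, 0.0, -1.0]]
wrist_force: [-0.0, -0.5, -1.7]
grip_width: 13.7
grip_force: 49.9
```

>>> apply_moves(series=[[0,0,0.03,0,0,0],[0,0,0,0,0,0]])

```text
t: 33.45
eef_pos: [649.1, -215.8, 104.0]
tool_rot: [[0.998, -0.061, 0.0], [-0.061, -0.998, -0.0], [0.0, 0.0, -1.0]]
wrist_force: [0.8, 0.2, -1.7]
grip_width: 13.4
grip_force: 49.9
```

>>> apply_moves(series=[[0,0,0.03,0,0,0],[0,0,0,0,0,0]])

```text
t: 33.65
eef_pos: [649.2, -215.8, 103.3]
tool_rot: [[0.998, -0.061, 0.001], [-0.061, -0.998, -0.0], [0.001, 0.0, -1.0]]
wrist_force: [0.1, 0.2, -0.3]
grip_width: 13.5
grip_force: 49.9
```

>>> apply_moves(series=[[0,0,0.02,0,0,0],[0,0,0,0,0,0]])

```text
t: 33.85
eef_pos: [649.3, -215.9, 103.0]
tool_rot: [[0.998, -0.061, 0.001], [-0.061, -0.998, -0.0], [0.001, 0.0, -1.0]]
wrist_force: [1.0, 0.2, 3.4]
grip_width: 13.6
grip_force: 49.9
```

>>> apply_moves(series=[[0,0,0.02,0,0,0],[0,0,0,0,0,0]])

```text
t: 34.05
eef_pos: [649.7, -215.9, 102.6]
tool_rot: [[0.998, -0.061, 0.002], [-0.061, -0.998, -0.001], [0.002, 0.0, -1.0]]
wrist_force: [1.6, -0.0, 5.3]
grip_width: 13.3
grip_force: 49.9
```

Seated. Release, lift, and back away for a clear view.

>>> apply_moves(series=[[0,0,0,0,0,0],[0,0,0,0,0,0],[0,0,0,0,0,0],[0,0,0,0,0,0]], claw=0.45)

```text
t: 34.45
eef_pos: [648.3, -215.6, 101.3]
tool_rot: [[0.998, -0.061, -0.001], [-0.061, -0.998, 0.0], [-0.001, -0.0, -1.0]]
wrist_force: [-0.2, 0.2, -0.3]
grip_width: 40.9
grip_force: 0.0
```

>>> apply_moves(series=[[0,0,-0.4,0,0,0],[0,0,-0.8,0,0,0],[0,0,-0.8,0,0,0],[0,0,-0.8,0,0,0],[0,0,-0.9,0,0,0],[0,0,-0.9,0,0,0],[-0.1,-0.7,0,0,0,0],[-0.1,-0.7,0,0,0,0],[-0.1,-0.7,0,0,0,0],[-0.1,-0.7,0,0,0,0],[-0.1,-0.7,0,0,0,0],[-0.1,-0.7,0,0,0,0],[-0.1,-0.7,0,0,0,0],[-0.1,-0.7,0,0,0,0],[-0.1,-0.7,0,0,0,0],[-0.1,-0.7,0,0,0,0],[-0.1,-0.7,0,0,0,0],[-0.1,-0.7,0,0,0,0],[-0.1,-0.7,0,0,0,0],[-0.1,-0.7,0,0,0,0]])

```text
t: 36.45
eef_pos: [624.8, 81.0, 240.8]
tool_rot: [[0.998, -0.061, 0.001], [-0.061, -0.998, 0.0], [0.001, -0.0, -1.0]]
wrist_force: [-0.2, 1.2, -0.4]
grip_width: 42.3
grip_force: 0.0
```

```bash
python3 -c "
from h import *
plan(); o=[]
for n,dz,c in(('top',1.5,(540.4,-208.3)),('side',-1.8,(536.3,-208.2))):
    p,d=camera(n); P,u,v=world(n,d);C=p[v,u].astype(float);P=P-[0,0,dz]
    for z,r in((108,46),(92,58)): print(n,rimfit(P,C,c,r,z-8,z+8))
    for a,z in((87,73),(43,88),(-3,105)): print(hand(P,C,np.array(c),a,z))
    q=pix(n,[[555,-190,60]])[0].astype(int); a=p[q[1]-50:q[1]+50,q[0]-65:q[0]+65]
    o.append(cv2.resize(a,(390,300),interpolation=cv2.INTER_CUBIC))
cv2.imwrite('pics/b10.png',np.hstack(o))
"
```

```text
t 36.45 at [624.8  81.  240.8] yaw -93.5 tilt [0.0006 0.0002] F [-0.2  1.2 -0.4] T [ 0.01  0.14 -0.  ] w 42.3 gf 0.0 q7 -70
top {'c': array([ 540.4, -208.7]), 'n': 36, 'slope': array([-1.,  0.]), 'z': np.float64(108.2)}
top {'c': array([ 541.2, -208.7]), 'n': 36, 'slope': array([0.1, 0.3]), 'z': np.float64(92.4)}
(np.int64(99), np.float64(87.4), 'line', np.float32(88.9), 'z', np.float64(74.4))
(np.int64(79), np.float64(43.0), 'line', np.float32(42.9), 'z', np.float64(89.6))
(np.int64(61), np.float64(-2.8), 'line', np.float32(0.9), 'z', np.float64(106.6))
side {'c': array([ 536.6, -207.1]), 'n': 19, 'slope': array([0.3, 0. ]), 'z': np.float64(106.5)}
side {'c': array([ 547.4, -199.6]), 'n': 15, 'slope': array([-3.9, -3.3]), 'z': np.float64(91.2)}
(np.int64(53), np.float64(88.3), 'line', np.float32(87.2), 'z', np.float64(73.0))
(np.int64(45), np.float64(43.3), 'line', np.float32(42.8), 'z', np.float64(89.1))
(np.int64(40), np.float64(-1.8), 'line', np.float32(-6.2), 'z', np.float64(104.6))
```

View pics/b10.png

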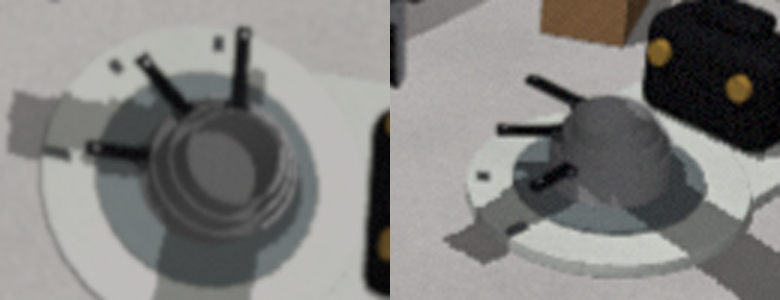

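The picture shows all three pans nested flat, with rims at about 76, 92 and 108 mm. The three handles are fanned, each lined up with its wedge to within about 1–1.5°.

```bash
python3 -c "
from station import *
print(sign_off())"
```

```text
the job is handed in; nothing more can be done
None
```

The job is handed in at about 36.5 s: carousel turned to the long wedge, then the middle and smallest pans nested flat in order, handles about 1–1.5° off their wedges by camera; I went nowhere near the bottle, tip box or jar but did not re-measure them.

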